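# Weigh the gilt frame on the parcel scale

## Robot

A 7-joint arm with a two-finger parallel gripper is mounted at the origin on the work surface. World frame = base frame: x ahead of the robot, y to its left, z up, the work surface at z = 0. Lengths are in m, angles in rad, forces in N, time in s.
With the tool pointing down it reaches from about 0.425 to 0.875 m from the base axis. Payload 8.4 kg.
Tool frame: the origin (TCP) lies midway between the tips of the shut fingers; the grasp point (between the pads) lies 19 mm behind it; z points along the fingers, y is the line along which they close (so a half turn about z gives the same grasp; the last joint's range is limited). The gripper opens to 85 mm and grips with 20 to 120 N. Pads are 22 mm wide; open, the fingers measure 114 mm over their backs; the gripper's body (76 mm by 85 mm) begins 54 mm behind the grasp point. The pads swing forward as they close: fully open they stand 13 mm farther back than shut.
Start: joints at [-1.337, 0.333, 0.04, 1.465, -0.013, 1.343, -0.059], TCP at [0.212, 0.614, 0.231] pointing down, gripper open.
Joint ranges: [-2.58, 2.58], [-0.38, 2.09], [-1.3, 1.39], [0.25, 2.4], [-1.5, 4.64], [0.08, 2.09], [-2.65, 2.65]. Speed limits (rad/s): [2.22, 2.22, 2.79, 2.79, 3.14, 3.14, 3.14].

## Interface

Orientations are given as a 3x3 rotation matrix whose columns are the frame's x, y, z axes.
In Python, from workcell import * gives the robot as it stands.
- The arm moves only by the tool send_rows, never from a script. Its argument "increments" is a list of rows, each a list of 6 numbers: the shift along the tool's x, y, z in mm, then the turn, a rotation vector about the tool's x, y, z in degrees. In form: [[x, y, z, ax, ay, az], ...]. A call has exactly 10 rows; each row shifts and turns the commanded pose from where the row before left it, along the tool's axes as they then stand; what a row does not reach is not made up. A row lasts 1/8 s, in which the tool goes at most 62.5 mm and 10.7 degrees, less where a joint would pass 70% of its speed; a pose out of reach is approached as far as the arm can. A call is refused whole if a number of a shift passes 62.5 or a number of a turn 10.7, either way. A call with a gripper value outside its range is refused whole. "fingers" is the opening, from 0 (shut) to 1 (fully open), set as the call begins (left out, the last holds). The fingers move at their own pace and stop on an object; "squeeze" is the grip in N (left out, the last holds). Time passes only in rows, so rows that do not move let the fingers close, or fill a call up. It gives the time, the measured TCP pose, the force, the opening and the grip force at its end, in the units of the state.
- get_state(): the state, without advancing time (a new reading comes with each control period).
- read_camera(name): name is "scene" or "top" or "wrist"; returns (picture, depth): 420x560x3 uint8, red, green, blue; 420x560 float32, m along the optical axis (not along the pixel's ray), 0 where there is no reading.
- get_calibration(name): a dict with "intrinsics" (3x3 intrinsics, pixels), "cam_to_world" (4x4, takes a point from camera to world coordinates); the wrist camera has in their place "mount" (4x4, takes a point from camera to tool coordinates, whose origin is the TCP and whose axes are the flange's). Camera axes: x right, y down, z forward; pixel columns grow to the right and rows downward; lengths in m; the calibration is good to about 2 mm. The wrist camera is an equidistant fisheye: a pixel r from the principal point sees the ray r / f radians off the axis. A picture is of the moment at which its call begins: read the wrist's pose just before it. get_calibration takes no time and is no camera call.
- sign_off(): hands the job in; it is judged then, once.
Trained networks look in the newest picture that a camera, given by its name, has taken for a name from the list of things; names that differ only in an ending like _2 or _b are one class to them, and where a whole thing is asked for, a point or a joint stands for the part that bears it (a point fixed in the world has none). Each returns a list of dicts, best first, with "p" (0 to 1); they miss things now and then, are a little off and sometimes report something else, mostly with a low value. They report only what shows in the picture. A call takes as long as a camera call. They do not tell look-alikes from the thing itself.
- recognise(name, camera): "centre" ([x, y, z] in m, in world coordinates, good to about 4 mm: the middle of the surface that is visible of it).
- silhouettes(name, camera): "region" (420x560 bool, what is visible of it).
- place_of(name, camera): "centre" ([x, y, z] in m, in world coordinates, good to about 4 mm: a listed point, or the origin of a listed thing).
The state is a dict: "time": time; "joints": joint angles; "joint_vel": joint speeds; "effort": joint torques, N m; "eef_pos": TCP position; "eef_rot": TCP orientation; "wrist_force": force on the tool from outside, world axes, zero at the start; "moment": the same for the moment, N m; "opening": finger opening in m; "grip_force": force on a finger pad.
Only numpy, scipy, OpenCV 4.12 (cv2) and the standard library are available. Lean on these libraries where they do the work, as an engineer would, in place of code of your own. Each camera call takes 0.05 s, during which the arm holds its last target. There are 200 camera calls.

## Task

The round gilt frame lies face down on the packing riser and has to be weighed for the post: slide it across onto the scale's pan and centre it so that it lies flat with no edge overhanging, let go of it, then press the scale's green button fully down and let it go again. The gilding rubs off and there is glass underneath, so move the frame only by pressing lightly on its cork back (never more than 15 N, about 1.5 kg) and never touch the gilt rim. Leave the other things on the table alone.

Things in the scene. Friction and masses are not known exactly. Their poses are not given: they have to be found in the camera images.
- frame: Round picture frame lying face down, 104 mm in diameter, about 0.37 kg (can differ by a third): gilt rim 16 mm thick, round brown cork back 80 mm in diameter standing 4 mm proud in its middle. Origin: centre of the underside; z up; yaw does not matter. It cannot be gripped without breaking the rules: fingertips pressed on the cork drag it along.
- gilt_rim: The gilt rim of the frame, part of it and with the same origin and axes: disc 104 mm in diameter and 16 mm thick. Not to be touched.
- back (a point): Middle of the cork's top, 20 mm above the frame's origin. Cork holds the fingertips well (friction about 1), gilt slides easily on riser and pan (about 0.3): pressing down with 4 to 10 N and moving sideways drags the frame. All is rigid: a fraction of a mm too deep is too much force.
- scale: Parcel scale, fixed. Origin on the table under the pan's centre, x axis from its console to the pan, z up. Grey base 30 mm high, 106 mm wide (y), from 121 mm before the pan's centre (console end, -x) to 55 mm behind it. Pan: square pale plate 114 by 114 mm, sides along x and y, flat, no rim, top 45 mm above the table; it does not sink.
- pan (a point): Centre of the pan's top face, axes as the scale's.
- riser: Dark green-topped packing riser, fixed, 260 mm (x) by 240 mm (y), top 47 mm above the table: 2 mm above the pan. On the scale's +y side, parallel to it, 3 to 6 mm from the pan's edge: a frame sliding off it tips slightly, then drops 2 mm when its last edge leaves the riser. Origin on the table under its centre.
- weigh (a joint): Travel of the green spring button in m: 0 is up, 0.006 fully down (takes about 5 N); springs back when let go.
- weigh_top (a point): Middle of the top of the green button, 24 mm in diameter, on the scale's console, 52 mm above the table when up; moves down with it. Button's black collar: 40 mm in diameter, 42 mm above the table. Beside it on the console is a flat dark display.
- pin_jar: Bystander: small jar of pins, 42 mm in diameter, 45 mm high, standing on the riser. Origin under its centre.
- tape: Bystander: roll of brown tape lying flat, 80 mm across, 24 mm high.
- driver: Bystander: red-handled screwdriver lying on the table.
- hammer: Bystander: hammer lying on the table.
- mug: Bystander: blue mug, 76 mm across, 85 mm high.
- glue_block: Bystander: wooden block 70 by 45 by 30 mm.
There are look-alikes about, which are no part of the job. What is shaped like the frame but black, purple or turquoise is not meant.

How it is judged:
By the outcome, as a careful person would: the job done as asked, in the order asked, and still so for the second after the job is handed in, with the robot touching nothing.
It also fails if it takes over 69 s, if anything falls off the work surface, if the arm or the gripper's body presses on something with over 40 N, if the wrist force passes 120 N, or if a joint passes its speed limit or range.

## Working session

There is one attempt and no reset: what is moved stays moved. The work goes in short steps, Python scripts to look and compute and a tool call to move; the robot and the scene stay as the last step left them, time stands still between calls to the robot, and variables do not carry over. Pictures are saved under pics/ and viewed, at most 10 in all, crops included, and the job is handed in when it is done.

Besides the shell and the picture viewer there is one more tool, called after "Call:" as name(argument=value, ...) on one line, values as JSON. send_rows: Moves the arm, as the interface text tells. Its arguments: {"type":"object","properties":{"increments":{"type":"array"},"fingers":{"type":"number"},"squeeze":{"type":"number"}},"required":["increments"]}

```bash
mkdir -p pics; python3 - <<'E'
from workcell import *
import cv2,numpy as np
s=get_state();print(s)
for c in ["top","scene"]:
    p,d=read_camera(c);cv2.imwrite(f"pics/{c}0.png",p[:,:,::-1])
    np.savez(f"{c}0.npz",p=p,d=d,**get_calibration(c))
    for n in ["frame","back","pan","scale","weigh_top","riser","pin_jar"]:
        print(c,n,[(np.round(r["centre"],4).tolist(),round(r["p"],2)) for r in place_of(n,c)][:5])
E
```

```text
{'time': 0.0, 'joints': array([-1.33719677,  0.33391   ,  0.03986999,  1.46628529, -0.01339512,
        1.34329   , -0.0585115 ]), 'joint_vel': array([-5.21287183e-04, -4.93367896e-05,  5.98795223e-04,  1.07144970e-03,
       -3.70055034e-04,  1.03365853e-03, -1.45981490e-04]), 'effort': array([ 3.72742034e-04, -6.58557701e+01,  1.36556424e+00, -4.05566740e+01,
        1.67415995e-02,  1.25962071e-02,  3.69096860e-07]), 'eef_pos': array([0.21222541, 0.61389191, 0.23041494]), 'eef_rot': array([[-9.45123579e-01,  3.26712783e-01, -4.22455973e-04],
       [ 3.26713036e-01,  9.45122280e-01, -1.57093443e-03],
       [-1.13971806e-04, -1.62274904e-03, -9.99998677e-01]]), 'wrist_force': array([ 0.63905297, -0.69775617, -0.15151999]), 'moment': array([ 0.07880156, -0.04527016,  0.00676186]), 'grip_force': 0.0, 'opening': 0.08528650756453823}
top frame [([0.3574, 0.07, -0.0014], 0.93), ([0.3482, 0.2151, -0.0009], 0.91), ([0.3465, -0.091, 0.0005], 0.72), ([0.5672, 0.0922, 0.0486], 0.66), ([0.5259, -0.1907, -0.0002], 0.6)]
top back [([0.3473, -0.0877, 0.0211], 0.97), ([0.5683, 0.0923, 0.0677], 0
[... 277 characters left out ...]
0.0015], 0.91)]
top pin_jar [([0.7146, 0.2009, 0.0464], 0.78)]
scene frame [([0.5271, -0.1865, 0.0017], 0.8), ([0.5639, 0.0961, 0.0437], 0.76), ([0.3473, -0.0903, -0.0002], 0.7), ([0.3521, 0.2164, 0.0028], 0.69)]
scene back [([0.3493, -0.0914, 0.02], 0.79), ([0.5225, -0.1881, 0.0207], 0.67), ([0.3533, 0.2126, 0.0168], 0.65), ([0.3576, 0.0683, 0.0226], 0.6), ([0.5675, 0.0922, 0.0666], 0.57)]
scene pan [([0.5622, -0.04, 0.0433], 0.65)]
scene scale [([0.5645, -0.0386, -0.0013], 0.76), ([0.4836, 0.0007, 0.0526], 0.22)]
scene weigh_top [([0.4812, 0.0026, 0.0519], 0.42), ([0.5664, 0.0943, 0.0481], 0.18)]
scene riser [([0.6096, 0.1333, 0.003], 0.67)]
scene pin_jar [([0.7135, 0.1996, 0.0454], 0.52)]
```

View pics/top0.png

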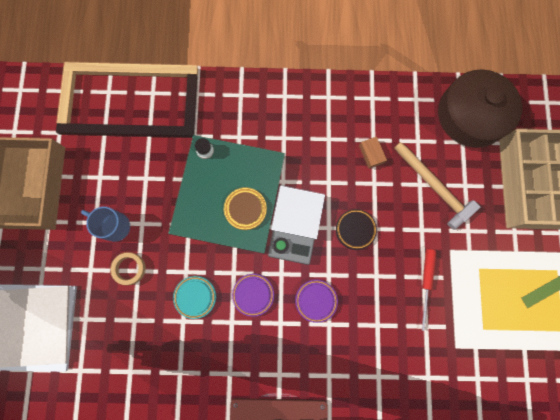

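View pics/scene0.png

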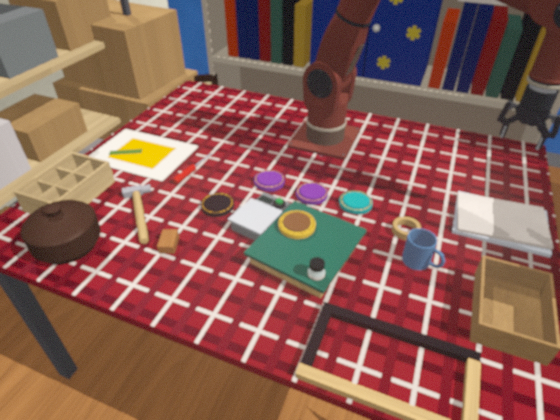

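The top view shows the gilt frame at pixel (245,208) on the green riser, the pan at (298,213), the green button at (281,245) and the jar at (205,148). Next I fit these precisely with the known heights.

```bash
cat > h.py <<'E'
import numpy as np,cv2
def toplane(uv,K,T,z):
    uv=np.atleast_2d(uv).astype(float)
    r=np.c_[(uv[:,0]-K[0,2])/K[0,0],(uv[:,1]-K[1,2])/K[1,1],np.ones(len(uv))]@T[:3,:3].T
    return T[:3,3]+r*((z-T[2,3])/r[:,2])[:,None]
def blob(m,seed):
    n,l,st,c=cv2.connectedComponentsWithStats(m.astype(np.uint8))
    return l==l[seed[1],seed[0]]
def pts(m,dil=0):
    c=max(cv2.findContours(m.astype(np.uint8),cv2.RETR_EXTERNAL,cv2.CHAIN_APPROX_NONE)[0],key=cv2.contourArea)
    return c[:,0]
def rect(m,K,T,z):
    c=toplane(pts(m),K,T,z)[:,:2]
    r=cv2.minAreaRect((c*1000).astype(np.float32)); return r
E
python3 - <<'E'
from h import *
f=np.load("top0.npz");p=f["p"];d=f["d"];K=f["intrinsics"];T=f["cam_to_world"]
print("cam",T[:3,3].round(3),"f",K[0,0])
h=cv2.cvtColor(p,cv2.COLOR_RGB2HSV)
for n,(x,y) in dict(pan=(298,213),riser=(215,200),rim=(229,200),cork=(245,208),btn=(281,245),disp=(300,249),jar=(205,146)).items():
    print(n,h[y,x],p[y,x],"z",(T[2,3]-d[y,x]).round(4))
H,S,V=[h[...,i].astype(int) for i in range(3)]
pan=blob((S<60)&(V>150)&(np.hypot(np.arange(560)-298,(np.arange(420)-213)[:,None])<45),(298,213))
print("pan",pan.sum(),rect(pan,K,T,.045))
ri=(H>60)&(H<95)&(S>90)&(V<130)
ri=blob(ri,(215,200));print("riser",ri.sum(),rect(ri,K,T,.047))
near=np.hypot(np.arange(560)-245,(np.arange(420)-208)[:,None])<30
fr=blob(near&~ri&~pan&(H<40)&(S>60),(245,208))
c=toplane(pts(fr),K,T,.060)[:,:2];e=cv2.fitEllipse((c*1000).astype(np.float32));print("frame",fr.sum(),e)
g=(H>45)&(H<85)&(S>100)&(np.hypot(np.arange(560)-281,(np.arange(420)-245)[:,None])<9)
uv=np.argwhere(g)[:,::-1];print("btn",g.sum(),uv.mean(0),toplane(uv.mean(0),K,T,.052))
cv2.imwrite("pics/z.png",cv2.resize(p[120:270,165:335,::-1],None,fx=4.6,fy=4,interpolation=cv2.INTER_CUBIC))
E
```

```text
cam [0.386 0.023 1.063] f 416.3411881236455
pan [114   5 239] [234 235 239] z 0.0322
riser [ 80 114 114] [ 63 114  97] z 0.0307
rim [ 21 151 225] [225 184  92] z 0.0438
cork [ 13 129 140] [140  99  69] z 0.0478
btn [ 66 122 157] [ 82 157  97] z 0.0506
disp [83 14 73] [69 73 72] z 0.0317
jar [175  28  55] [55 49 50] z 0.0476
pan 2646 ((569.6152954101562, -59.92828369140625), (156.7341766357422, 171.66297912597656), 80.0627670288086)
riser 6932 ((607.7609252929688, 138.21231079101562), (234.93240356445312, 254.767333984375), 79.80680847167969)
frame 1487 ((566.046630859375, 91.75389099121094), (104.61748504638672, 105.47750854492188), 119.8884048461914)
btn 59 [280.44067797 244.81355932] [[0.4787314  0.00294257 0.052     ]]
```

View pics/z.png

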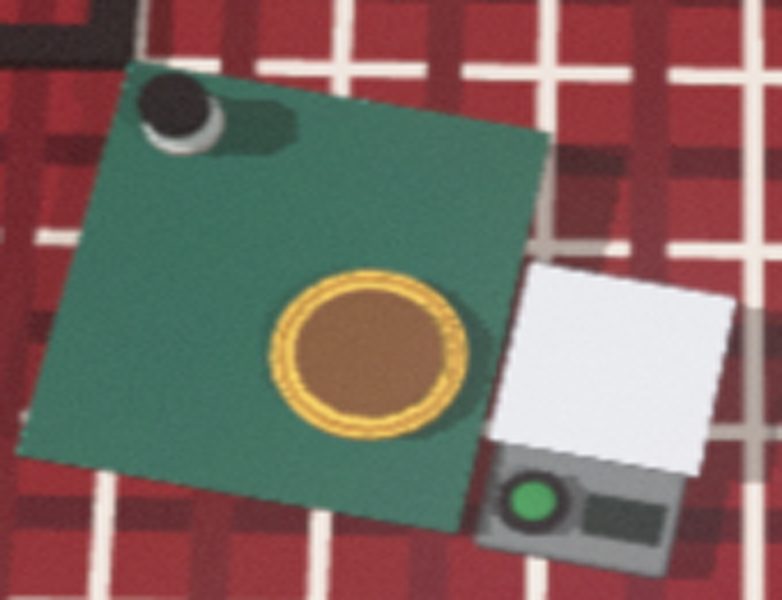

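```bash
python3 - <<'E'
from h import *
f=np.load("top0.npz");p=f["p"];K=f["intrinsics"];T=f["cam_to_world"]
c=np.array([(531,263),(735,298),(700,476),(488,440)])/[4.6,4]+[165-.4,120-.4]
w=toplane(c,K,T,.045)[:,:2]*1000;print(w.round(1),w.mean(0),np.linalg.norm(np.roll(w,-1,0)-w,axis=1))
P=w.mean(0);print("yaws",[np.degrees(np.arctan2(*(w[i]-w[j])[::-1])) for i,j in((0,3),(1,2))])
a=np.radians(-10.1);X=np.array([np.cos(a),np.sin(a)]);Y=np.array([-np.sin(a),np.cos(a)])
for n,q in dict(frame=[566,91.8],btn=[478.7,2.9],riser=[607.8,138.2],start=[212.2,613.9],netpan=[563,-39.5],netbtn=[481.2,3.5],netfr=[567.3,92.6]).items():
    print(n,"in scale axes rel pan",((q-P)@X).round(1),((q-P)@Y).round(1))
s=np.array([212.2,613.9]);d=np.array([566,91.8])-s;print("start->frame tool",-d@X,d@Y)
E
```

```text
[[ 628.6    6.5]
 [ 608.6 -104.9]
 [ 496.5  -86.1]
 [ 516.3   27.5]] [562.49436023 -39.23925806] [113.22490509 113.69370435 115.27234202 114.2388829 ]
yaws [np.float64(-10.567229648339476), np.float64(-9.538016810254513)]
frame in scale axes rel pan -19.5 129.6
btn in scale axes rel pan -89.9 26.8
riser in scale axes rel pan 13.5 182.6
start in scale axes rel pan -459.4 581.6
netpan in scale axes rel pan 0.5 -0.2
netbtn in scale axes rel pan -87.5 27.8
netfr in scale axes rel pan -18.4 130.6
start->frame tool -439.87619276758215 -451.96436257330834
```

Call:
send_rows(increments=[[0,0,0,0,0,-4.5],[0,0,0,0,0,-4.4],[-30,-40,0,0,0,0],[-35,-45,0,0,0,0],[-35,-45,0,0,0,0],[-35,-45,0,0,0,0],[-35,-45,0,0,0,0],[-35,-45,0,0,0,0],[-35,-45,0,0,0,0],[-35,-45,0,0,0,0]], fingers=0, squeeze=20)

```text
time: 2.05
eef_pos: [0.421, 0.2146, 0.2317]
eef_rot: [[-0.984, 0.177, 0.001], [0.177, 0.984, 0.001], [-0.001, 0.001, -1.0]]
wrist_force: [0.7, 0.5, 0.1]
opening: 0.0002
grip_force: 0.0
```

Call:
send_rows(increments=[[-20,-12,5,0,0,0],[-24,-14,15,0,0,0],[-24,-14,15,0,0,0],[-24,-14,15,0,0,0],[-24,-14,15,0,0,0],[-24,-14,15,0,0,0],[-16,-9,15,0,0,0],[-8,-4.5,15,0,0,0],[0,0,15,0,0,0],[0,0,15,0,0,0]])

```text
time: 3.3
eef_pos: [0.5644, 0.0941, 0.0904]
eef_rot: [[-0.984, 0.176, -0.0], [0.176, 0.984, 0.0], [0.0, 0.0, -1.0]]
wrist_force: [-0.1, -0.5, -0.0]
opening: 0.0001
grip_force: 0.0
```

```bash
python3 - <<'E'
from workcell import *
from h import *
s=get_state();print(s["eef_pos"],s["eef_rot"].round(4).tolist(),s["wrist_force"])
p,d=read_camera("wrist");cv2.imwrite("pics/w1.png",p[:,:,::-1]);print(get_calibration("wrist"))
for n in ["back","frame"]: print(n,[(np.round(r["centre"],4).tolist(),round(r["p"],2)) for r in place_of(n,"wrist")][:3])
E
```

```text
[0.56437956 0.09414747 0.09040129] [[-0.9844, 0.1758, -0.0004], [0.1758, 0.9844, 0.0004], [0.0005, 0.0003, -1.0]] [-0.06587589 -0.47677201 -0.02363827]
{'intrinsics': array([[325.1922621 ,   0.        , 274.74534237],
       [  0.        , 325.1922621 , 206.30899996],
       [  0.        ,   0.        ,   1.        ]]), 'mount': array([[-1.36388250e-04, -9.59967325e-01, -2.80111970e-01,
         7.16113691e-02],
       [ 9.99999542e-01,  1.34401754e-04, -9.47512097e-04,
        -1.35304067e-04],
       [ 9.47228193e-04, -2.80111971e-01,  9.59966867e-01,
        -1.43184061e-01],
       [ 0.00000000e+00,  0.00000000e+00,  0.00000000e+00,
         1.00000000e+00]])}
back [([0.3427, -0.0884, 0.0203], 0.98), ([0.5636, 0.0961, 0.0697], 0.66)]
frame [([0.3488, -0.087, -0.0027], 0.81), ([0.5662, 0.0928, 0.0479], 0.7)]
```

View pics/w1.png

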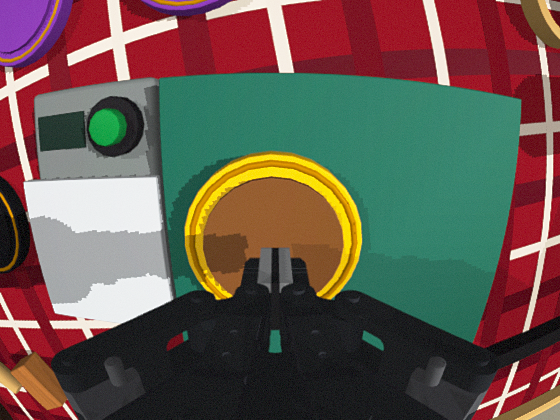

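The wrist view shows the shut fingertips (275,250) over the cork, the button at (108,127) and the pan's near corner at (158,177). I refine the frame, button and pan positions from here.

```bash
cat >> h.py <<'E'
def wr(uv,cal,R,t,z):
    K=cal["intrinsics"];M=cal["mount"];uv=np.atleast_2d(uv).astype(float)
    q=(uv-K[:2,2])/K[0,0];th=np.linalg.norm(q,axis=1);s=np.sin(th)/np.maximum(th,1e-9)
    r=np.c_[q*s[:,None],np.cos(th)]@M[:3,:3].T@R.T;o=R@M[:3,3]+t
    return o+r*((z-o[2])/r[:,2])[:,None]
a=np.radians(-10.13);X=np.array([np.cos(a),np.sin(a)]);Y=np.array([-np.sin(a),np.cos(a)])
P0=np.array([562.5,-39.2])
def sc(w): q=np.asarray(w)[...,:2]*1000-P0; return np.stack([q@X,q@Y],-1).round(1)
def circ(w):
    w=w[:,:2]*1000;k=np.ones(len(w),bool)
    for _ in range(6):
        A=np.c_[2*w,np.ones(len(w))];s=np.linalg.lstsq(A[k],(w**2).sum(1)[k],rcond=None)[0]
        r=np.sqrt(s[2]+s[:2]@s[:2]);e=abs(np.linalg.norm(w-s[:2],axis=1)-r);k=e<max(2,np.median(e)*2)
    return s[:2],r,k.sum()
E
python3 - <<'E'
from workcell import *
from h import *
cal=get_calibration("wrist");s=get_state();R=s["eef_rot"];t=s["eef_pos"]
p=cv2.imread("pics/w1.png");h=cv2.cvtColor(p,cv2.COLOR_BGR2HSV);H,S,V=[h[...,i].astype(int) for i in range(3)]
yel=(H>18)&(H<32)&(S>150)&(V>120);yel[:140]=0;yel[305:]=0;yel[:,:175]=0;yel[:,370:]=0
o=[]
for v in range(140,285):
    u=np.where(yel[v])[0]
    if len(u)>3 and u[-1]-u[0]>60:o+=[(u[0]-.5,v),(u[-1]+.5,v)]
c,r,n=circ(wr(o,cal,R,t,.060));print("frame",c,r,n,"scale axes",sc(c/1000))
cork=(H>5)&(H<17)&(V<190)&(V>60);o=[]
for v in range(180,250):
    u=np.where(cork[v,190:360])[0]+190
    if len(u)>60:o+=[(u[0]-.5,v),(u[-1]+.5,v)]
c,r,n=circ(wr(o,cal,R,t,.067));print("cork",c,r,n,sc(c/1000))
g=(H>50)&(H<70)&(S>170);g[:,:80]=0;g[:,130:]=0;g[:90]=0;g[160:]=0
uv=np.argwhere(g)[:,::-1];print("btn",g.sum(),uv.mean(0),sc(wr(uv.mean(0),cal,R,t,.052)))
print("pan edge pts",sc(wr([(158,177),(24,182),(166,240),(174,300)],cal,R,t,.045)).tolist())
print("riser edge",sc(wr([(161,80),(162,150),(171,225)],cal,R,t,.047)).tolist(),"tcp",sc(t))
E
```

```text
frame [565.27165112  92.05553304] 52.42331680640178 256 scale axes [-20.4 129.7]
cork [564.21347445  92.32162408] 39.32400471064347 132 [-21.4 129.8]
btn 234 [108.80769231 126.73504274] [[-90.7  30.4]]
pan edge pts [[-57.4, 58.9], [-57.3, -55.8], [-15.7, 60.1], [30.4, 59.7]]
riser edge [[-116.3, 64.2], [-74.2, 63.4], [-26.8, 65.4]] tcp [-21.9 131.3]
```

Call:
send_rows(increments=[[-1,-1.5,3,0,0,0],[0,0,3,0,0,0],[0,0,3,0,0,0],[0,0,3,0,0,0],[0,0,3,0,0,0],[0,0,3,0,0,0],[0,0,2,0,0,0],[0,0,1,0,0,0],[0,0,0.4,0,0,0],[0,0,0,0,0,0]])

```text
time: 4.7
eef_pos: [0.5656, 0.0917, 0.07]
eef_rot: [[-0.984, 0.176, 0.0], [0.176, 0.984, -0.0], [-0.0, -0.0, -1.0]]
wrist_force: [-0.5, -0.3, -0.1]
opening: 0.0004
grip_force: 0.0
```

Call:
send_rows(increments=[[0,0,0.5,0,0,0],[0,0,0.5,0,0,0],[0,0,0.3,0,0,0],[0,0,0.2,0,0,0],[0,0,0.2,0,0,0],[0,0,0.2,0,0,0],[0,0,0.2,0,0,0],[0,0,0.1,0,0,0],[0,0,0,0,0,0],[0,0,0,0,0,0]])

```text
time: 5.95
eef_pos: [0.5656, 0.0917, 0.0677]
eef_rot: [[-0.984, 0.177, 0.0], [0.177, 0.984, -0.0], [-0.0, -0.0, -1.0]]
wrist_force: [-0.7, 0.6, 0.2]
opening: -0.0001
grip_force: 0.0
```

Call:
send_rows(increments=[[0,0,0.1,0,0,0],[0,0,0.1,0,0,0],[0,0,0.1,0,0,0],[0,0,0.1,0,0,0],[0,0,0.1,0,0,0],[0,0,0.05,0,0,0],[0,0,0.05,0,0,0],[0,0,0,0,0,0],[0,0,0,0,0,0],[0,0,0,0,0,0]])

```text
time: 7.2
eef_pos: [0.5656, 0.0917, 0.0672]
eef_rot: [[-0.984, 0.177, 0.0], [0.177, 0.984, 0.0], [-0.0, 0.0, -1.0]]
wrist_force: [-1.2, -0.3, 3.0]
opening: -0.0004
grip_force: 1.5
```

Call:
send_rows(increments=[[0,0,0.05,0,0,0],[0,0,0.05,0,0,0],[0,0,0,0,0,0],[0,0,0,0,0,0],[0,0,0,0,0,0],[0,0,0,0,0,0],[0,0,0,0,0,0],[0,0,0,0,0,0],[0,0,0,0,0,0],[0,0,0,0,0,0]])

```text
time: 8.45
eef_pos: [0.5657, 0.0917, 0.0672]
eef_rot: [[-0.984, 0.177, 0.0], [0.177, 0.984, 0.0], [-0.0, 0.0, -1.0]]
wrist_force: [-2.3, -0.6, 4.6]
opening: 0.0001
grip_force: 2.6
```

Call:
send_rows(increments=[[0,0,0.05,0,0,0],[0,0,0.05,0,0,0],[0,0,0,0,0,0],[-0.2,-1,0,0,0,0],[-0.3,-2,0,0,0,0],[-0.4,-2.5,0,0,0,0],[-0.5,-3,0,0,0,0],[-0.5,-3,0,0,0,0],[-0.5,-3,0,0,0,0],[-0.5,-3,0,0,0,0]])

```text
time: 9.7
eef_pos: [0.5657, 0.074, 0.0672]
eef_rot: [[-0.984, 0.177, 0.001], [0.177, 0.984, 0.0], [-0.001, 0.0, -1.0]]
wrist_force: [0.5, 2.6, 5.9]
opening: 0.0003
grip_force: 2.6
```

Call:
send_rows(increments=[[-0.6,-4,0,0,0,0],[-0.6,-4,0,0,0,0],[-0.6,-4,0,0,0,0],[-0.6,-4,0,0,0,0],[-0.6,-4,0,0,0,0],[-0.6,-4,0,0,0,0],[-0.6,-4,0,0,0,0],[-0.6,-4,0,0,0,0],[-0.6,-3,0,0,0,0],[-0.6,-2,0,0,0,0]])

```text
time: 10.95
eef_pos: [0.565, 0.0364, 0.0672]
eef_rot: [[-0.984, 0.177, 0.001], [0.177, 0.984, 0.0], [-0.001, 0.0, -1.0]]
wrist_force: [-1.0, 1.8, 5.0]
opening: 0.0001
grip_force: 2.9
```

Call:
send_rows(increments=[[-0.3,-2,0,0,0,0],[-0.3,-2,0,0,0,0],[-0.3,-2,0,0,0,0],[-0.3,-2,0,0,0,0],[-0.3,-2,0,0,0,0],[-0.3,-2,0.03,0,0,0],[-0.3,-2,0.03,0,0,0],[-0.3,-2,0.03,0,0,0],[-0.3,-2,0.03,0,0,0],[-0.3,-2,0.03,0,0,0]])

```text
time: 12.2
eef_pos: [0.5645, 0.0162, 0.067]
eef_rot: [[-0.984, 0.177, 0.001], [0.177, 0.984, 0.0], [-0.001, 0.0, -1.0]]
wrist_force: [-0.6, 1.9, 5.5]
opening: -0.0002
grip_force: 2.5
```

Call:
send_rows(increments=[[-0.3,-2,0.03,0,0,0],[-0.3,-2,0.03,0,0,0],[-0.3,-2,0.03,0,0,0],[-0.3,-2,0.03,0,0,0],[-0.3,-2,0.03,0,0,0],[-0.3,-2,0.03,0,0,0],[-0.3,-2,0.03,0,0,0],[-0.3,-2,0.03,0,0,0],[-0.3,-2,0.03,0,0,0],[-0.3,-2,0.03,0,0,0]])

```text
time: 13.45
eef_pos: [0.5636, -0.0041, 0.0665]
eef_rot: [[-0.984, 0.177, 0.0], [0.177, 0.984, 0.0], [-0.0, 0.0, -1.0]]
wrist_force: [0.4, 2.4, 5.2]
opening: -0.0003
grip_force: 2.5
```

Call:
send_rows(increments=[[-0.3,-2,0.03,0,0,0],[-0.3,-2,0.02,0,0,0],[-0.3,-2,0.02,0,0,0],[-0.3,-2,0.02,0,0,0],[-0.3,-2,0.02,0,0,0],[-0.3,-2,0.02,0,0,0],[-0.3,-2,0.02,0,0,0],[-0.3,-1.5,0.01,0,0,0],[-0.2,-1,0.01,0,0,0],[-0.2,0,0,0,0,0]])

```text
time: 14.7
eef_pos: [0.5632, -0.0209, 0.0663]
eef_rot: [[-0.984, 0.177, -0.0], [0.177, 0.984, -0.0], [0.0, -0.0, -1.0]]
wrist_force: [-1.3, 1.5, 5.2]
opening: 0.0004
grip_force: 2.7
```

```bash
cat > look.py <<'E'
import sys
from workcell import *
from h import *
n=sys.argv[1];cal=get_calibration("wrist");s=get_state();R=s["eef_rot"];t=s["eef_pos"]
p,d=read_camera("wrist");p=p[:,:,::-1].copy();cv2.imwrite(f"pics/{n}.png",p);print(t.round(4),s["wrist_force"].round(1),"tcp",sc(t))
h=cv2.cvtColor(p,cv2.COLOR_BGR2HSV);H,S,V=[h[...,i].astype(int) for i in range(3)]
yel=(H>18)&(H<32)&(S>150)&(V>120);yel[:140]=0;yel[305:]=0;yel[:,:175]=0;yel[:,370:]=0
o=[]
for v in range(140,285):
    u=np.where(yel[v])[0]
    if len(u)>3 and u[-1]-u[0]>60:o+=[(u[0]-.5,v),(u[-1]+.5,v)]
c,r,k=circ(wr(o,cal,R,t,.059));print("frame",c,r,k,"scale axes",sc(c/1000))
E
python3 look.py w2
```

```text
[ 0.5632 -0.0209  0.0663] [-1.3  1.5  5.2] tcp [-2.5 18.2]
frame [561.49533463 -20.39142164] 50.88651885892197 235 scale axes [-4.3 18.3]
```

View pics/w2.png

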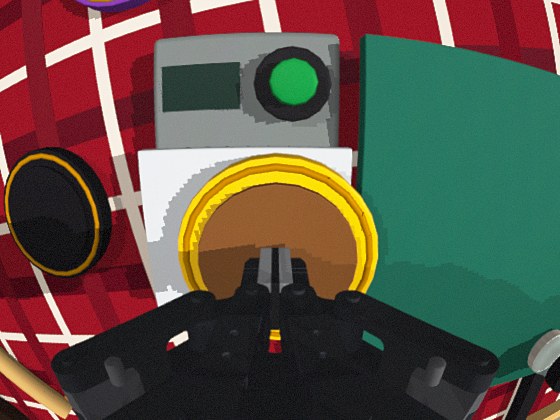

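The frame is at pixel (278,240), mostly on the pan but still lapping the riser's edge at x≈360. I compute the pan edges in this view while continuing past the drop.

```bash
python3 - <<'E'
from workcell import *
from h import *
cal=get_calibration("wrist");s=get_state();R=s["eef_rot"];t=s["eef_pos"]
print("pan",sc(wr([(139,150),(351,149),(150,225),(159,290),(352,185)],cal,R,t,.045)).tolist())
print("riser edge",sc(wr([(360,50),(359,150)],cal,R,t,.047)).tolist())
print("btn",sc(wr([(294,82)],cal,R,t,.052)).tolist())
E
```

```text
pan [[-57.7, -54.9], [-56.9, 57.2], [-15.2, -52.6], [27.2, -53.1], [-37.8, 58.7]]
riser edge [[-108.3, 60.7], [-56.7, 61.0]]
btn [[-89.7, 27.1]]
```

Call:
send_rows(increments=[[-0.3,-1,0.01,0,0,0],[-0.3,-1.5,0.01,0,0,0],[-0.3,-1.5,0.01,0,0,0],[-0.3,-1.5,0.01,0,0,0],[-0.3,-1.5,0.01,0,0,0],[-0.3,-1.5,0.01,0,0,0],[-0.2,-1,0,0,0,0],[-0.2,-1,0,0,0,0],[0,0,0,0,0,0],[0,0,0,0,0,0]])

```text
time: 16.0
eef_pos: [0.5637, -0.0314, 0.0662]
eef_rot: [[-0.984, 0.177, -0.0], [0.177, 0.984, -0.0], [0.0, -0.0, -1.0]]
wrist_force: [-0.4, 1.3, -0.1]
opening: 0.0002
grip_force: 0.0
```

```bash
python3 look.py w3; python3 - <<'E'
from workcell import *
import numpy as np
print([(np.round(r["centre"],4).tolist(),round(r["p"],2)) for r in place_of("frame","wrist")][:3])
E
```

```text
[ 0.5637 -0.0314  0.0662] [-0.4  1.3 -0.1] tcp [-0.2  7.9]
frame [562.03208617 -29.04722748] 50.98589627170638 205 scale axes [-2.2  9.9]
[([0.5635, -0.0291, 0.0461], 0.95), ([0.5262, -0.1888, -0.0024], 0.87)]
```

View pics/w3.png

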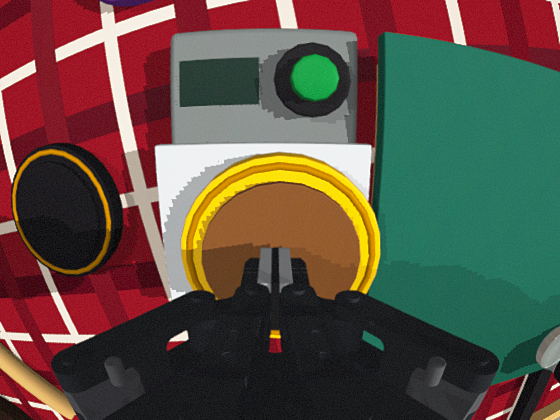

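Call:
send_rows(increments=[[0,0,0.3,0,0,0],[0,0,0.2,0,0,0],[0,0,0.1,0,0,0],[0,0,0.1,0,0,0],[0,0,0.1,0,0,0],[0,0,0.1,0,0,0],[0,0,0.05,0,0,0],[0,0,0.05,0,0,0],[0,0,0,0,0,0],[0,0,0,0,0,0]])

```text
time: 17.35
eef_pos: [0.5638, -0.0314, 0.0653]
eef_rot: [[-0.984, 0.177, 0.0], [0.177, 0.984, -0.0], [-0.0, -0.0, -1.0]]
wrist_force: [-0.4, -0.3, -0.3]
opening: -0.0
grip_force: 0.0
```

Call:
send_rows(increments=[[0,0,0.05,0,0,0],[0,0,0.05,0,0,0],[0,0,0.05,0,0,0],[0,0,0.05,0,0,0],[0,0,0.05,0,0,0],[0,0,0.05,0,0,0],[0,0,0,0,0,0],[0,0,0,0,0,0],[0,0,0,0,0,0],[0,0,0,0,0,0]])

```text
time: 18.6
eef_pos: [0.5638, -0.0314, 0.0652]
eef_rot: [[-0.984, 0.177, 0.0], [0.177, 0.984, 0.0], [-0.0, 0.0, -1.0]]
wrist_force: [-1.9, -0.1, 4.5]
opening: 0.0002
grip_force: 2.8
```

Call:
send_rows(increments=[[0,0,0.05,0,0,0],[0,-0.5,0,0,0,0],[-0.2,-1,0,0,0,0],[-0.2,-1.5,0,0,0,0],[-0.2,-1.5,0,0,0,0],[-0.2,-1.5,0,0,0,0],[-0.2,-1.5,0,0,0,0],[0,-1,0,0,0,0],[0,0,0,0,0,0],[0,0,0,0,0,0]])

```text
time: 19.85
eef_pos: [0.5637, -0.04, 0.0652]
eef_rot: [[-0.984, 0.177, 0.001], [0.177, 0.984, -0.0], [-0.001, 0.0, -1.0]]
wrist_force: [-0.2, 1.8, 5.7]
opening: -0.0001
grip_force: 2.6
```

Call:
send_rows(increments=[[0,0,-0.3,0,0,0],[0,0,-0.7,0,0,0],[0,0,-3,0,0,0],[0,0,-6,0,0,0],[5,0,-10,0,0,0],[15,5,-10,0,0,0],[20,6,-5,0,0,0],[20,6,0,0,0,0],[20,6,0,0,0,0],[10,4,0,0,0,0]])

```text
time: 21.1
eef_pos: [0.4786, 0.003, 0.1004]
eef_rot: [[-0.984, 0.176, 0.0], [0.176, 0.984, 0.001], [-0.0, 0.001, -1.0]]
wrist_force: [0.2, 0.2, 0.8]
opening: -0.0001
grip_force: 0.0
```

```bash
python3 - <<'E'
from workcell import *
from h import *
s=get_state();R=s["eef_rot"];t=s["eef_pos"];cal=get_calibration("wrist");print("tcp",sc(t),t)
p,d=read_camera("wrist");cv2.imwrite("pics/w4.png",p[:,:,::-1])
p,d=read_camera("top");cv2.imwrite("pics/t4.png",cv2.resize(p[150:280,200:370,::-1],None,fx=4.6,fy=4.6,interpolation=cv2.INTER_CUBIC))
E
```

```text
tcp [-90.   26.8] [0.47864254 0.00301646 0.10043828]
```

View pics/w4.png

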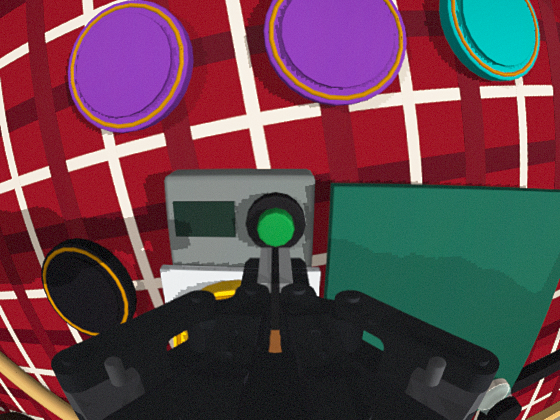

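View pics/t4.png

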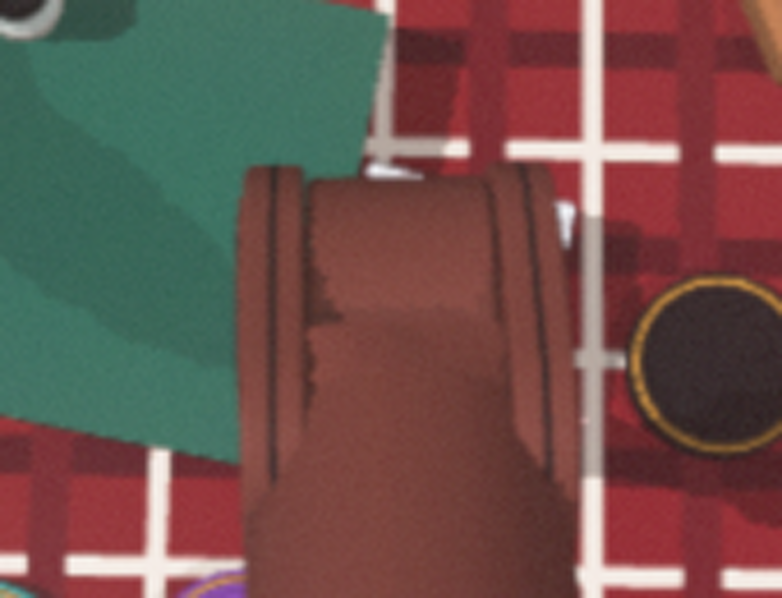

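Call:
send_rows(increments=[[0,0,-20,0,0,0],[0,0,-30,0,0,0],[-20,-3,-25,0,0,0],[-30,-5,-15,0,0,0],[-30,-5,-10,0,0,0],[-30,-5,0,0,0,0],[-30,-5,0,0,0,0],[-25,-4,0,0,0,0],[-15,0,0,0,0,0],[0,0,0,0,0,0]])

```text
time: 22.45
eef_pos: [0.6527, -0.0566, 0.1994]
eef_rot: [[-0.984, 0.177, -0.0], [0.177, 0.984, -0.001], [0.0, -0.001, -1.0]]
wrist_force: [0.9, 0.1, -0.3]
opening: -0.0
grip_force: 0.0
```

```bash
python3 - <<'E'
from workcell import *
from h import *
s=get_state();R=s["eef_rot"];t=s["eef_pos"];cal=get_calibration("wrist");print("tcp",sc(t),t)
p,d=read_camera("wrist");p=p[:,:,::-1].copy();cv2.imwrite("pics/w5.png",p)
for n in ["frame","pan","weigh_top"]: print(n,[(sc(r["centre"]).tolist(),round(r["p"],2)) for r in place_of(n,"wrist")][:3])
h=cv2.cvtColor(p,cv2.COLOR_BGR2HSV);H,S,V=[h[...,i].astype(int) for i in range(3)]
yel=((H>17)&(H<33)&(S>140)&(V>110)).astype(np.uint8)
n,l,st,c=cv2.connectedComponentsWithStats(yel);i=1+np.argmax(st[1:,4]);print("yel",st[i],c[i])
q=cv2.convexHull(pts(l==i))[:,0];q=pts(cv2.fillConvexPoly(np.zeros_like(yel),q,1))
c,r,k=circ(wr(q,cal,R,t,.060));print("frame",sc(c/1000),r,k,len(q))
E
```

```text
tcp [91.9 -1.3] [ 0.65271356 -0.05660434  0.19938449]
frame [([-10.7, -152.9], 0.75), ([1.7, 0.6], 0.62)]
pan [([-1.5, 1.8], 0.21)]
weigh_top []
yel [ 219   34  120  116 4206] [278.2574893   92.60532573]
frame [-0.   1.6] 51.27989317693059 332 332
```

View pics/w5.png

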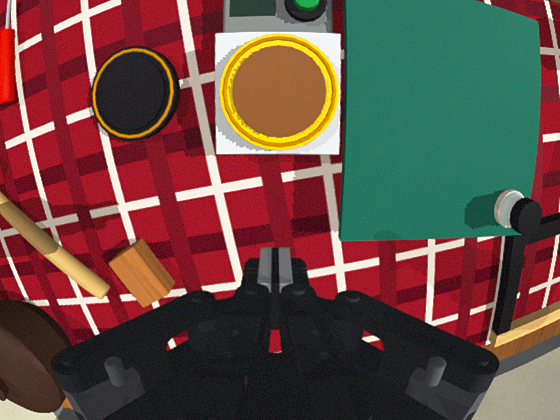

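The frame (278,92) lies within the pan, whose corners are at (216,33), (340,33), (340,154) and (216,154). I check the margin in mm.

```bash
python3 - <<'E'
from workcell import *
from h import *
s=get_state();R=s["eef_rot"];t=s["eef_pos"];cal=get_calibration("wrist")
p=cv2.imread("pics/w5.png");g=cv2.cvtColor(p,cv2.COLOR_BGR2HSV)
m=(g[...,1]<50)&(g[...,2]>130)
e=[]
for v in (36,40,45,140,145,150):
    u=np.where(m[v,205:350])[0]+205;e.append((v,u[0],u[-1]))
for u in (222,228,320,330,336):
    v=np.where(m[25:165,u])[0]+25;e.append(("col",u,v[0],v[-1]))
print(e)
c=wr([(215.5,32.5),(340.5,32.5),(340.5,154),(215.5,154)],cal,R,t,.045);print(sc(c).tolist(),sc(c).mean(0))
print("btn",sc(wr([(306,2)],cal,R,t,.052)))
E
```

```text
[(36, np.int64(215), np.int64(340)), (40, np.int64(215), np.int64(340)), (45, np.int64(215), np.int64(340)), (140, np.int64(205), np.int64(339)), (145, np.int64(205), np.int64(339)), (150, np.int64(205), np.int64(338)), ('col', 222, np.int64(33), np.int64(153)), ('col', 228, np.int64(25), np.int64(153)), ('col', 320, np.int64(25), np.int64(154)), ('col', 330, np.int64(33), np.int64(164)), ('col', 336, np.int64(33), np.int64(164))]
[[-59.3, -55.0], [-59.6, 59.1], [55.1, 60.2], [55.2, -56.2]] [-2.15   2.025]
btn [[-86.1  26.9]]
```

The frame is about 2 mm off centre towards +x, which two independent estimates agree on. I'll correct it.

Call:
send_rows(increments=[[20,0,0,0,0,0],[30,1,10,0,0,0],[27,0,20,0,0,0],[15,0,20,0,0,0],[0,0,20,0,0,0],[0,0,20,0,0,0],[0,0,20,0,0,0],[0,0,12,0,0,0],[0,0,7,0,0,0],[0,0,0,0,0,0]])

```text
time: 23.9
eef_pos: [0.5613, -0.0386, 0.0709]
eef_rot: [[-0.984, 0.177, -0.0], [0.177, 0.984, -0.0], [0.0, -0.0, -1.0]]
wrist_force: [0.5, 0.3, 0.2]
opening: 0.0002
grip_force: 0.0
```

Call:
send_rows(increments=[[0,0,1,0,0,0],[0,0,1,0,0,0],[0,0,1,0,0,0],[0,0,0.5,0,0,0],[0,0,0.4,0,0,0],[0,0,0.2,0,0,0],[0,0,0,0,0,0],[0,0,0,0,0,0],[0,0,0,0,0,0],[0,0,0,0,0,0]])

```text
time: 25.15
eef_pos: [0.5614, -0.0386, 0.0668]
eef_rot: [[-0.984, 0.177, -0.0], [0.177, 0.984, -0.0], [0.0, -0.0, -1.0]]
wrist_force: [-0.9, -0.5, -0.8]
opening: -0.0
grip_force: 0.0
```

Contact is expected at about 0.0652.

Call:
send_rows(increments=[[0,0,0.5,0,0,0],[0,0,0.4,0,0,0],[0,0,0.3,0,0,0],[0,0,0.1,0,0,0],[0,0,0.1,0,0,0],[0,0,0.1,0,0,0],[0,0,0.1,0,0,0],[0,0,0.05,0,0,0],[0,0,0,0,0,0],[0,0,0,0,0,0]])

```text
time: 26.4
eef_pos: [0.5615, -0.0386, 0.0652]
eef_rot: [[-0.984, 0.177, -0.0], [0.177, 0.984, -0.0], [0.0, -0.0, -1.0]]
wrist_force: [-1.3, 0.6, 1.2]
opening: 0.0003
grip_force: 0.9
```

Call:
send_rows(increments=[[0,0,0.05,0,0,0],[0,0,0.05,0,0,0],[0,0,0.05,0,0,0],[0,0,0.05,0,0,0],[0,0,0,0,0,0],[0.5,0,0,0,0,0],[0.5,0,0,0,0,0],[0.5,0.2,0,0,0,0],[0.5,0.2,0,0,0,0],[0,0,0,0,0,0]])

```text
time: 27.65
eef_pos: [0.5598, -0.038, 0.0652]
eef_rot: [[-0.984, 0.177, 0.001], [0.177, 0.984, -0.0], [-0.001, -0.0, -1.0]]
wrist_force: [2.5, -1.2, 4.9]
opening: 0.0005
grip_force: 2.5
```

Call:
send_rows(increments=[[0,0,-0.3,0,0,0],[0,0,-0.7,0,0,0],[0,0,-3,0,0,0],[0,0,-15,0,0,0],[-15,0,-25,0,0,0],[-25,0,-30,0,0,0],[-30,0,-30,0,0,0],[-20,0,-25,0,0,0],[-5,0,-6,0,0,0],[0,0,0,0,0,0]])

```text
time: 28.9
eef_pos: [0.6526, -0.0547, 0.1998]
eef_rot: [[-0.984, 0.177, -0.0], [0.177, 0.984, -0.0], [0.0, -0.0, -1.0]]
wrist_force: [-0.6, 0.2, -0.1]
opening: 0.0002
grip_force: 0.0
```

```bash
python3 - <<'E'
from workcell import *
from h import *
s=get_state();R=s["eef_rot"];t=s["eef_pos"];cal=get_calibration("wrist");print("tcp",sc(t),t)
p,d=read_camera("wrist");p=p[:,:,::-1].copy();cv2.imwrite("pics/w6.png",p)
h=cv2.cvtColor(p,cv2.COLOR_BGR2HSV);H,S,V=[h[...,i].astype(int) for i in range(3)]
yel=((H>17)&(H<33)&(S>140)&(V>110)).astype(np.uint8)
n,l,st,c=cv2.connectedComponentsWithStats(yel);i=1+np.argmax(st[1:,4]);print("yel",st[i],c[i])
q=cv2.convexHull(pts(l==i))[:,0];q=pts(cv2.fillConvexPoly(np.zeros_like(yel),q,1))
c,r,k=circ(wr(q,cal,R,t,.060));print("frame",sc(c/1000),r,k,len(q))
E
```

```text
tcp [91.4  0.6] [ 0.65260387 -0.05467903  0.19975078]
yel [ 218   32  119  116 4192] [276.55558206  91.02409351]
frame [-2.1  2.1] 51.2448409099711 331 331
```

View pics/w6.png

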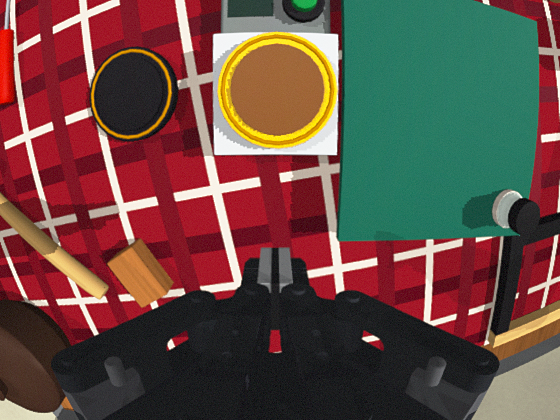

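Frame and pan centres now agree within 0.2 mm, at pixel (276,91). Next is the button.

Call:
send_rows(increments=[[10,2,0,0,0,0],[25,4,0,0,0,0],[35,5,0,0,0,0],[35,5,0,0,0,0],[35,5,0,0,0,0],[30,4,5,0,0,0],[11,1.5,30,0,0,0],[0,0,40,0,0,0],[0,0,35,0,0,0],[0,0,10,0,0,0]])

```text
time: 30.2
eef_pos: [0.4769, 0.0035, 0.0779]
eef_rot: [[-0.984, 0.176, -0.004], [0.176, 0.984, -0.001], [0.004, -0.001, -1.0]]
wrist_force: [-0.5, -0.7, 0.3]
opening: 0.0001
grip_force: 0.0
```

Call:
send_rows(increments=[[0,0,8,0,0,0],[0,0,8,0,0,0],[0,0,4,0,0,0],[0,0,2,0,0,0],[0,0,2,0,0,0],[0,0,1,0,0,0],[0,0,1,0,0,0],[0,0,1,0,0,0],[0,0,0.5,0,0,0],[0,0,0,0,0,0]])

```text
time: 31.45
eef_pos: [0.4796, 0.0034, 0.0524]
eef_rot: [[-0.984, 0.177, -0.0], [0.177, 0.984, -0.0], [0.0, -0.0, -1.0]]
wrist_force: [-0.4, -0.1, -0.5]
opening: -0.0
grip_force: 0.0
```

Call:
send_rows(increments=[[0,0,1,0,0,0],[0,0,1,0,0,0],[0,0,1,0,0,0],[0,0,1,0,0,0],[0,0,1,0,0,0],[0,0,0.5,0,0,0],[0,0,0.3,0,0,0],[0,0,0.2,0,0,0],[0,0,0.2,0,0,0],[0,0,0,0,0,0]])

```text
time: 32.7
eef_pos: [0.4797, 0.0034, 0.0463]
eef_rot: [[-0.984, 0.177, 0.0], [0.177, 0.984, -0.0], [-0.0, -0.0, -1.0]]
wrist_force: [0.1, -0.7, 4.7]
opening: 0.0002
grip_force: 2.3
```

Call:
send_rows(increments=[[0,0,0.1,0,0,0],[0,0,0.1,0,0,0],[0,0,0.1,0,0,0],[0,0,0.1,0,0,0],[0,0,0.1,0,0,0],[0,0,0.1,0,0,0],[0,0,0,0,0,0],[0,0,0,0,0,0],[0,0,0,0,0,0],[0,0,0,0,0,0]])

```text
time: 33.95
eef_pos: [0.4797, 0.0034, 0.046]
eef_rot: [[-0.984, 0.177, 0.0], [0.177, 0.984, 0.0], [-0.0, 0.0, -1.0]]
wrist_force: [-2.4, -1.8, 9.8]
opening: 0.0001
grip_force: 5.3
```

Call:
send_rows(increments=[[0,0,0.1,0,0,0],[0,0,0.1,0,0,0],[0,0,0,0,0,0],[0,0,-1,0,0,0],[0,0,-2,0,0,0],[0,0,-5,0,0,0],[0,0,-15,0,0,0],[0,0,-25,0,0,0],[0,0,-30,0,0,0],[0,0,-25,0,0,0]])

```text
time: 35.2
eef_pos: [0.4795, 0.0033, 0.1502]
eef_rot: [[-0.984, 0.177, 0.001], [0.177, 0.984, 0.0], [-0.0, 0.0, -1.0]]
wrist_force: [0.1, 0.1, 0.0]
opening: 0.0005
grip_force: 0.0
```

Call:
send_rows(increments=[[-15,-3,-15,0,0,0],[-25,-4,0,0,0,0],[-35,-5,0,0,0,0],[-35,-5,0,0,0,0],[-35,-5,0,0,0,0],[-25,-4,0,0,0,0],[-10,0,0,0,0,0],[0,0,0,0,0,0],[0,0,0,0,0,0],[0,0,0,0,0,0]])

```text
time: 36.45
eef_pos: [0.6516, -0.0535, 0.1638]
eef_rot: [[-0.984, 0.176, 0.0], [0.176, 0.984, 0.001], [0.0, 0.001, -1.0]]
wrist_force: [-0.6, -0.7, -0.2]
opening: -0.0
grip_force: 0.0
```

```bash
python3 - <<'E'
from workcell import *
from h import *
s=get_state();R=s["eef_rot"];t=s["eef_pos"];cal=get_calibration("wrist");print("tcp",sc(t),t,s["time"])
p,d=read_camera("wrist");p=p[:,:,::-1].copy()
h=cv2.cvtColor(p,cv2.COLOR_BGR2HSV);H,S,V=[h[...,i].astype(int) for i in range(3)]
yel=((H>17)&(H<33)&(S>140)&(V>110)).astype(np.uint8)
n,l,st,c=cv2.connectedComponentsWithStats(yel);i=1+np.argmax(st[1:,4])
q=cv2.convexHull(pts(l==i))[:,0];q=pts(cv2.fillConvexPoly(np.zeros_like(yel),q,1))
c,r,k=circ(wr(q,cal,R,t,.060));print("frame",sc(c/1000),r,k)
E
```

```text
tcp [90.3  1.6] [ 0.65162824 -0.05348393  0.16378757] 36.45
frame [-2.1  2.1] 51.33835650628717 378
```

```bash
python3 -c "
from workcell import *
print(sign_off())"
```

```text
the job is handed in; nothing more can be done
None
```

The frame lies flat and centred on the pan, within about 1 mm by the wrist camera, and never read more than about 6 N of pressing; the green button was pressed to its stop and released, the arm is clear, and I handed the job in at about 36 s, without seeing the verdict.

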